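Gauge the depth of a blind bore in a desk leg block

ROBOT

A 7-joint arm with a two-finger parallel gripper is mounted at the origin on the work surface. World frame = base frame: x ahead of the robot, y to its left, z up, the work surface at z = 0. Lengths are in m, angles in rad, forces in N, time in s.
With the tool pointing down it reaches from about 0.425 to 0.875 m from the base axis. Payload 4.7 kg.
Tool frame: the origin (TCP) lies at the very end of the fingers, on their centre line; the grasp point (between the pads) lies 19 mm behind it; z points along the fingers, y is the direction in which the jaws open and shut (so a half turn about z gives the same grasp; the last joint's range is limited). The gripper opens to 87 mm and grips with 3 to 60 N. Pads are 19 mm wide; open, the fingers measure 117 mm over their backs; the gripper's body (75 mm by 190 mm) begins 51 mm behind the grasp point.
Start: joints at [0.014, 0.321, -0.07, 1.45, 0.023, 1.371, -0.057], TCP at [0.65, -0, 0.223] pointing down, gripper open.
Joint ranges: [-2.86, 2.86], [-0.3, 2.09], [-1.38, 1.24], [0.06, 2.45], [-1.56, 4.7], [0.09, 2.05], [-2.69, 2.69]. Speed limits (rad/s): [2.57, 2.57, 3.14, 3.14, 3.14, 3.14, 3.14].

INTERFACE

Orientations are given as a rotation vector (axis times angle).
In Python, from bench import * gives the robot as it stands.
- The arm moves only by the shell command python3 -m jog 'ROWS' [OPENING] [FORCE]. ROWS is JSON, a list of rows, each a list of 4 numbers: the shift along the world's x, y, z in mm, then the turn about the world's z in rad. In form: [[x, y, z, twist], ...]. A call has exactly 8 rows; each row is the pose to reach, as a shift and turn from the pose commanded when the call began; what a row does not reach only later rows make up. A row lasts 1/8 s, in which the tool goes at most 62.5 mm and 10.7 degrees, less where a joint would pass 70% of its speed; a pose out of reach is approached as far as the arm can. A call with a gripper value outside its range is refused whole. OPENING is the opening, from -1 (shut) to 1 (fully open), set as the call begins (- or left out, the last holds). The fingers move at their own pace and stop on an object; FORCE is the grip in N (left out, the last holds). Time passes only in rows, so rows that repeat a pose let the fingers close, or fill a call up. It gives the time, the measured TCP pose, the force and the opening at its end, in the units of the state.
- get_state(): the state, without advancing time (a new reading comes with each control period).
- get_image(name): name is "scene" or "side" or "wrist"; returns a dict with "image" (384x512x3 uint8, red, green, blue), "fx", "fy", "cx", "cy" (pixels), "position" and "rotation" of the camera in the world; the wrist camera has in their place "tool_from_camera" (4x4, takes a point from camera to tool coordinates, whose origin is the TCP and whose axes are the flange's). Camera axes: x right, y down, z forward; pixel columns grow to the right and rows downward; lengths in m; the calibration is good to about 2 mm. A picture is of the moment at which its call begins: read the wrist's pose just before it. There is no depth.
- close_job(): hands the job in, once; it reports no verdict.
The state is a dict: "time": time; "joint_positions": joint angles; "qd": joint speeds; "joint_torque": joint torques, N m; "position": TCP position; "tool_rot": TCP orientation; "ft_force": force on the tool from outside, world axes, zero at the start; "torque": the same for the moment, N m; "grip_width": opening from 0.0 (shut) to 1.0 (fully open).
Only numpy, scipy, OpenCV 4.12 (cv2) and the standard library are available. Lean on these libraries where they do the work, as an engineer would, in place of code of your own. Each camera call takes 0.05 s, during which the arm holds its last target. There are 200 camera calls.

TASK

Check how deep the wide blind bore in the wooden desk leg block is: carry the depth gauge over, stand its bar flat on top of the block with the rod over the middle of the bore, and push the rod down gently until it bottoms out on the bore's floor. Without ramming it, keep it pressed hard against the bottom with a steady 10 to 20 N of your hand for a good second, then let go and leave the gauge standing there, bar flat and rod still touching the bottom, so the depth can be read. Do not disturb the tape roll, the screwdriver or the jar.

Things in the scene. Friction and masses are not known exactly. Their poses are not given: they have to be found in the camera images.
- knob (a point): Centre of the depth gauge's dark steel knob, an upright grooved cylinder 20 mm in diameter and 24 mm tall on top of the gauge's rod; the place to grip, from above, at any yaw. The gauge stands upright on the bench at the start and weighs about 0.5 kg (0.4 to 0.6). z points up along the rod.
- bar (a point): Centre of the underside of the gauge's base, a flat steel bar 90 mm (x) by 40 mm (y) by 14 mm high, with a bush 20 mm in diameter and 16 mm tall on top, through which the rod slides. With the rod fully up, the knob's centre is 117 mm and the rod's tip 8 mm above this point. Lifted by the knob, the bar hangs from the rod; it may hang slightly tilted and comes flat when set down.
- rod: The gauge's steel rod, 8 mm in diameter, flat end; origin at the centre of its lower tip, 109 mm below the knob's centre; z points up along it. Stiff sliding fit in the bar's bush: sliding takes a push of about 4 N, so the bottom feels what is pushed beyond that; stays where it is left, travels 75 mm down from its upper stop; starts 0 to 6 mm down from that stop.
- block: Wooden desk leg block, fixed to the bench: a block 150 mm (x) by 90 mm (y) by 70 mm high, with plywood cleats 12 mm thick and 18 mm high against its two short ends. Origin at the centre of its underside. In its flat top are two round holes: the wide blind bore (see bore) at x = -33 mm and a narrow through hole, 12 mm in diameter, at x = +45 mm, which is not to be gauged.
- bore (a point): Centre of the mouth of the wide blind bore, level with the top face of the leg block (70 mm above the bench). 23 mm in diameter, straight down, its flat floor a stiff rubber disc that gives 1.5 mm under about 3 N and is solid from there; its depth down to the disc differs every time, from 25 to 48 mm, and is not told.
- tape_c (a point): Centre of a bystander: a roll of pale tape lying flat, 90 mm outside diameter, 68 mm inside, 24 mm high.
- driver_grip (a point): Grip of a bystander: a screwdriver with a black handle lying on the bench, about 190 mm long.
- jar_c (a point): Centre of a bystander: a glass jar with a steel cap, 60 mm in diameter, 70 mm high.
There are look-alikes about, which are no part of the job. What is shaped like the part that bears knob but turquoise or yellow is not meant.

How it is judged:
On the way:
1. with the gauge's bar flat on the leg block over the wide bore, the rod is held pressed against the bore's floor (more than 5.5 N on it, which a steady push of 10 N on the knob gives) for 0.7 s (horizontal distance between each of bar, rod and bore below 0.005 m and angle between bar's own z axis and vertical below 0.04 rad and z of bar in the frame of bore between -0.002 and 0.002 m and z of rod in the frame of bore below -0.015 m and contact force between rod and block above 5.5 N), for 0.7 s.
At the end, for the whole second after the job is handed in: The gauge is let go and at rest, its bar flat on the top of the leg block (within 2 mm of the face, tilt under 2.3 degrees), bar centre and rod tip within 5 mm of the axis of the wide bore, and the rod, at least 15 mm down the bore, still touching its floor (contact force above 0.15 N) (horizontal distance between each of bar, rod and bore below 0.005 m and angle between bar's own z axis and vertical below 0.04 rad and z of bar in the frame of bore between -0.002 and 0.002 m and z of rod in the frame of bore below -0.015 m and contact force between rod and block above 0.15 N and linear speed of rod below 0.01 m/s and angular speed of rod below 0.1 rad/s).
It fails at once if the rod is rammed on the bore's floor or elsewhere on the leg block (over 40 N) (contact force between rod and block above 40 N).
It fails at once if the tape roll is pushed more than 20 mm (distance of tape_c from where it was at the start of the episode above 0.02 m).
It fails at once if the screwdriver is pushed more than 20 mm (distance of driver_grip from where it was at the start of the episode above 0.02 m).
It fails at once if the jar is pushed more than 20 mm (distance of jar_c from where it was at the start of the episode above 0.02 m).
It also fails if it takes over 51 s, if anything falls off the work surface, if the arm or the gripper's body presses on something with over 40 N, if the wrist force passes 120 N, or if a joint passes its speed limit or range.

## Working session

There is one attempt and no reset: what is moved stays moved. The work goes in short steps, Python scripts to look and compute and a shell command to move; the robot and the scene stay as the last step left them, time stands still between calls to the robot, and variables do not carry over. Pictures are saved under pics/ and viewed, about 8 in all and at most 12, crops included, and the job is handed in when it is done.

```bash
mkdir -p pics; cat > h.py <<'E'
from bench import *
import numpy as np, cv2
from scipy.spatial.transform import Rotation as R
def cam(name):
    s=get_state(); d=get_image(name)
    if name=="wrist":
        T=np.eye(4);T[:3,:3]=R.from_rotvec(s["tool_rot"]).as_matrix();T[:3,3]=s["position"]
        M=T@np.array(d["tool_from_camera"]); d["P"],d["Rm"]=M[:3,3],M[:3,:3]
    else:
        d["P"]=np.array(d["position"]); r=np.array(d["rotation"]); d["Rm"]=r if r.shape==(3,3) else R.from_rotvec(r).as_matrix()
    return d
def ray(d,u,v): return d["Rm"]@np.array([(u-d["cx"])/d["fx"],(v-d["cy"])/d["fy"],1])
def onz(d,u,v,z):
    r=ray(d,u,v); return d["P"]+r*(z-d["P"][2])/r[2]
def proj(d,p):
    c=d["Rm"].T@(np.array(p)-d["P"]); return np.array([d["fx"]*c[0]/c[2]+d["cx"],d["fy"]*c[1]/c[2]+d["cy"]])
def save(d,n): cv2.imwrite(f"pics/{n}.png",d["image"][:,:,::-1])
def tri(a,ua,b,ub):
    ra,rb=ray(a,*ua),ray(b,*ub)
    t=np.linalg.lstsq(np.c_[ra,-rb],b["P"]-a["P"],rcond=None)[0]
    p,q=a["P"]+ra*t[0],b["P"]+rb*t[1]; return (p+q)/2,np.linalg.norm(p-q)
E
python3 - <<'E'
from h import *
import pickle
ds={n:cam(n) for n in("scene","side","wrist")}
pickle.dump(ds,open("d0.pkl","wb"))
for n in ds: print(n,ds[n]["P"],ds[n]["Rm"].round(3).tolist(),ds[n]["fx"])
save(ds["wrist"],"w0")
cv2.imwrite("pics/s0.png",cv2.resize(np.hstack([ds["scene"]["image"],ds["side"]["image"]]),(800,300),interpolation=cv2.INTER_AREA)[:,:,::-1])
save(ds["scene"],"scene0")
save(ds["side"],"side0")
print(get_state())
E
```

```text
scene [ 1.21311302 -0.11082237  0.80461252] [[0.076, 0.73, -0.679], [0.997, -0.042, 0.067], [0.021, -0.682, -0.731]] 406.5169388485049
side [ 0.20150574 -0.74340771  0.57152826] [[0.871, -0.253, 0.42], [-0.49, -0.456, 0.743], [0.003, -0.853, -0.521]] 386.35680728677096
wrist [0.65005815 0.06540663 0.38267964] [[1.0, 0.002, -0.002], [0.001, -0.97, -0.243], [-0.002, 0.243, -0.97]] 310.8030662584179
{'time': 0.15, 'joint_positions': array([ 0.01411569,  0.32163138, -0.07009707,  1.4513928 ,  0.02262195,
        1.37079395, -0.05686459]), 'qd': array([-0.00012206, -0.00225833, -0.00033574, -0.00357261,  0.00016959,
        0.00142464, -0.00139152]), 'joint_torque': array([ 2.16972071e-04, -4.91794288e+01, -4.04079035e-01, -3.12878716e+01,
       -6.39387709e-02,  4.04033612e-02,  9.90178205e-05]), 'position': array([ 6.49584880e-01, -5.67243591e-05,  2.21727716e-01]), 'tool_rot': array([-2.22070874e+00, -2.22084223e+00,  1.70885972e-03]), 'ft_force': array([0.06183213, 0.62956105, 0.52607509]), 'torque': array([-0.04518135,  0.01551943, -0.06782154]), 'grip_width': 0.9982709790756388}
```

View pics/scene0.png

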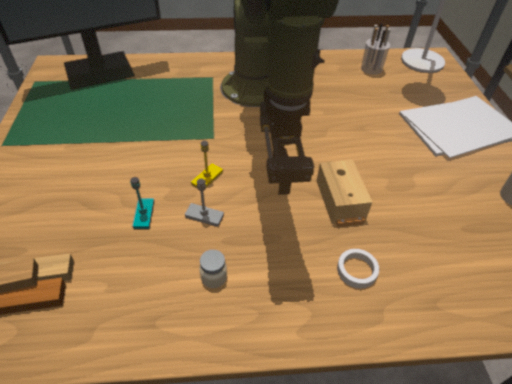

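View pics/side0.png

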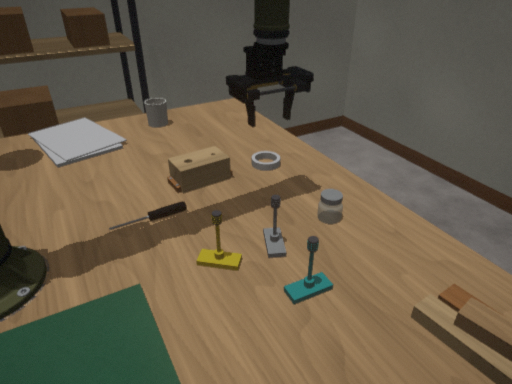

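Candidates for the gauge are turquoise (scene 137,183 / side 313,243), yellow (205,147 / 217,217) and bare grey steel (201,186 / 275,202). By the description the grey one is meant. The block is at scene (345,190), with the tape, jar and screwdriver clear of the gauge. Next is a close crop.

```bash
python3 - <<'E'
from h import *
import pickle
ds=pickle.load(open("d0.pkl","rb"))
s=ds["scene"]["image"];w=ds["side"]["image"]
c=lambda i,u,v:cv2.resize(i[v:v+75,u:u+100],(400,300),interpolation=cv2.INTER_CUBIC)
o=np.vstack([np.hstack([c(s,160,160),c(s,300,150)]),np.hstack([c(w,230,185),c(w,155,135)])])
cv2.imwrite("pics/crop0.png",o[:,:,::-1])
print(tri(ds["scene"],(201,186),ds["side"],(275,202)))
for uv in [(349,166),(341,190)]: print(onz(ds["scene"],*uv,.07))
E
```

```text
(array([ 0.56816135, -0.16599603,  0.1155602 ]), np.float64(0.0012188469253501745))
[0.4753984  0.21412183 0.07      ]
[0.55793668 0.17401513 0.07      ]
```

View pics/crop0.png

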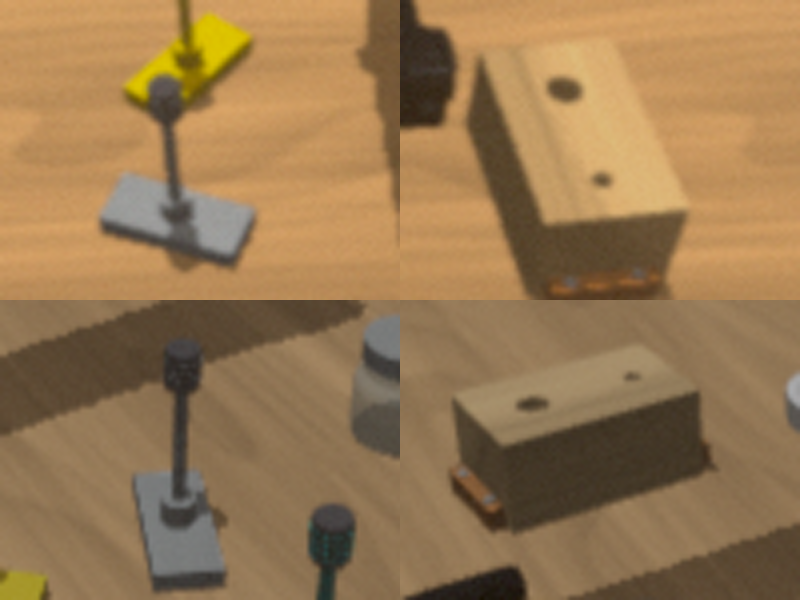

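```bash
python3 - <<'E'
from h import *
import pickle
ds=pickle.load(open("d0.pkl","rb"));S,W=ds["scene"],ds["side"]
for n,a,b in [("knob",(201.2,185),(275.5,201.7)),("yel",(205,147),(217,217)),("turq",(137,183),(313,243)),("bore",(341.2,172.5),(188.2,160.8)),("narrow",(350,195),(213,154)),("jar",(213,258),(331,196))]:
    print(n,*tri(S,a,W,b))
b=[onz(S,341.2,172.5,.07),onz(S,350,195,.07)]
print(b,np.linalg.norm(b[0]-b[1]))
b=[onz(W,188.2,160.8,.07),onz(W,213,154,.07)]
print(b,np.linalg.norm(b[0]-b[1]))
# bar yaw: scene corners top face, z=.014
c=[onz(S,160+x/4,160+y/4,.014) for x,y in[(123,178),(255,215),(235,262),(103,222)]]
print(np.array(c).round(3).tolist()); print(proj(ds["wrist"],[.568,-.166,.115]))
E
```

```text
knob [ 0.56797979 -0.16626089  0.1174079 ] 0.0037304077278087835
yel [ 0.43703933 -0.1574536   0.11785535] 0.00285030331911747
turq [ 0.55527608 -0.3145525   0.11843809] 0.0067726206617964675
bore [0.5007133  0.18649906 0.07076643] 0.003584097151279793
narrow [0.57792835 0.19070289 0.07099528] 0.002903690976880107
jar [ 0.73675584 -0.14527054  0.06813758] 0.008340280846390146
[array([0.49788461, 0.18826878, 0.07      ]), array([0.57550452, 0.19232099, 0.07      ])] 0.077725613213518
[array([0.50130539, 0.18466988, 0.07      ]), array([0.57867696, 0.18995313, 0.07      ])] 0.07755174359859512
[[0.535, -0.199, 0.014], [0.57, -0.116, 0.014], [0.606, -0.129, 0.014], [0.57, -0.21, 0.014]]
[174.09114526 348.7949104 ]
```

Measurements are consistent: the knob is at (0.568, -0.166, ~0.116), the bore at (0.500, 0.187), and the holes are 77.7 mm apart against 78 expected. I'll move above the knob and check from near.

```bash
python3 -m jog '[[-20,-40,0,0],[-45,-90,0,0],[-70,-135,0,0],[-82,-166,0,0],[-82,-166,-20,0],[-82,-166,-20,0],[-82,-166,-20,0],[-82,-166,-20,0]]' 1 20
python3 - <<'E'
from h import *
d=cam("wrist");save(d,"w1")
print(get_state()["position"],proj(d,[.568,-.166,.127]),proj(d,[.568,-.166,.105]))
E
```

```text
time: 1.15
position: [0.5687, -0.1654, 0.2033]
tool_rot: [2.219, 2.222, 0.001]
ft_force: [-0.0, -0.3, -0.6]
grip_width: 1.002
[ 0.56861004 -0.16553111  0.20327226] [253.24068578 200.16092367] [253.32410619 193.31141293]
```

View pics/w1.png

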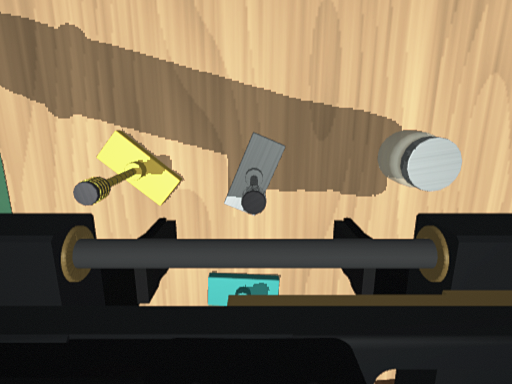

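The wrist view shows the knob top at (254,201) against a predicted (253,200), with yellow at (88,193) and the jar at (432,163), both clear of the fingers. Descend and grip.

```bash
python3 -m jog '[[0,0,-30,0],[0,0,-60,0],[0,0,-85,0],[0,0,-100,0],[0,0,-108,0],[0,0,-108,0],[0,0,-108,0],[0,0,-108,0]]' 1 60
python3 -m jog '[[0,0,0,0],[0,0,0,0],[0,0,0,0],[0,0,0,0],[0,0,0,0],[0,0,0,0],[0,0,0,0],[0,0,0,0]]' -1 60
python3 -m jog '[[0,0,5,0],[0,0,15,0],[0,0,40,0],[0,0,70,0],[0,0,100,0],[0,0,110,0],[0,0,110,0],[0,0,110,0]]' -1 60
```

```text
time: 2.2
position: [0.5686, -0.1662, 0.0955]
tool_rot: [2.221, 2.22, 0.001]
ft_force: [-0.4, -0.2, -0.5]
grip_width: 1.001
time: 3.2
position: [0.5679, -0.166, 0.0946]
tool_rot: [-2.221, -2.221, 0.0]
ft_force: [-0.8, 0.5, 0.3]
grip_width: 0.207
time: 4.2
position: [0.5671, -0.1658, 0.2029]
tool_rot: [-2.22, -2.22, 0.002]
ft_force: [0.0, -0.5, -6.0]
grip_width: 0.206
```

```bash
python3 -m jog '[[-10,30,0,0],[-22,75,0,0],[-36,120,0,0],[-50,165,0,0],[-60,205,0,0],[-68,243,0,0],[-68,243,0,0],[-68,243,0,0]]'
python3 - <<'E'
from h import *
d=cam("wrist");save(d,"w2")
print(get_state()["position"],proj(d,[.500,.187,.07]),proj(d,[.577,.191,.07]))
import pickle;pickle.dump(d,open("w2.pkl","wb"))
E
```

```text
time: 5.2
position: [0.4995, 0.0762, 0.2035]
tool_rot: [-2.221, -2.222, 0.004]
ft_force: [0.0, -0.6, -5.2]
grip_width: 0.204
[0.49974223 0.0757016  0.20369543] [255.24490712  61.09836883] [342.76409387  56.31287475]
```

View pics/w2.png

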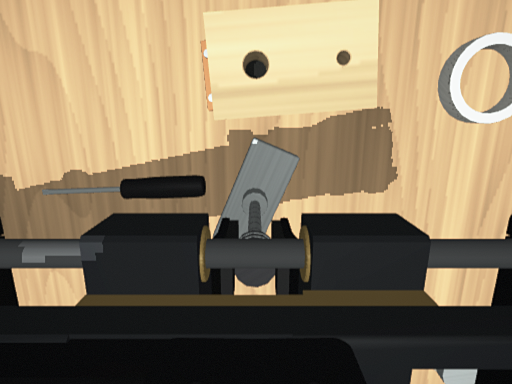

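The wide bore is at (256,65), the narrow hole at (343,58), the hanging bar centre near (257,195), and the screwdriver and tape are away from the path. I'll refine numerically.

```bash
python3 - <<'E'
from h import *
import pickle
d=pickle.load(open("w2.pkl","rb"));g=cv2.cvtColor(d["image"],cv2.COLOR_RGB2GRAY)
for (u,v,r) in[(256,65,22),(343,58,14)]:
    m=(g[v-r:v+r,u-r:u+r]<115).astype(np.uint8)
    c=max(cv2.findContours(m,0,2)[0],key=cv2.contourArea)
    e=cv2.minEnclosingCircle(c);x,y=e[0][0]+u-r,e[0][1]+v-r
    p=onz(d,x,y,.07);print((x,y),e[1],2*e[1]/310*(d["P"][2]-.07)*1000,cv2.boundingRect(c),p)
# bar corners (top face far end)
print([onz(d,*q,.119).round(4).tolist() for q in[(254,138),(299,157)]])
print(proj(d,[.4997,.0757,.105]))
E
```

```text
(255.00324630737305, 64.53896141052246) 13.497992515563965 25.64940643720315 (9, 9, 25, 27) [0.4997913  0.18415888 0.07      ]
(343.0, 57.5) 6.800835609436035 12.92321035575421 (8, 7, 13, 14) [0.57727622 0.19002903 0.07      ]
[[0.4991, 0.1235, 0.119], [0.5348, 0.1087, 0.119]]
[254.66248874 192.95980171]
```

```bash
python3 -m jog '[[0,30,0,0],[0,70,0,0],[0,100,0,0],[0,109.5,0,0],[0,109.5,-10,0],[0,109.5,-22,0],[0,109.5,-22,0],[0,109.5,-22,0]]'
python3 - <<'E'
from h import *
d=cam("wrist");save(d,"w3")
print(get_state()["position"],proj(d,[.500,.185,.07]),proj(d,[.577,.1905,.07]))
import pickle;pickle.dump([d,cam("scene"),cam("side")],open("w3.pkl","wb"))
E
```

```text
time: 6.25
position: [0.5002, 0.1857, 0.1825]
tool_rot: [2.223, 2.22, -0.0]
ft_force: [0.8, 0.4, -5.8]
grip_width: 0.207
[0.50034334 0.18597621 0.18281808] [254.03269126 189.54655102] [339.47182737 183.61466533]
```

View pics/w3.png

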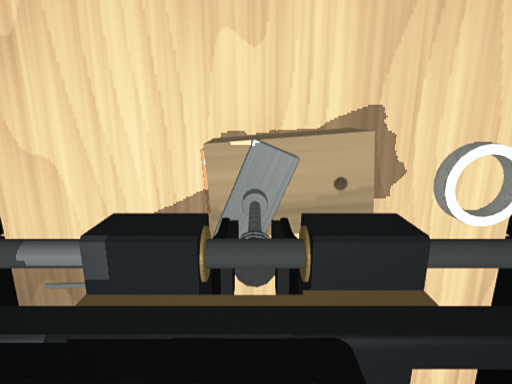

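```bash
python3 -m jog '[[0,-1,-3,0],[0,-1,-6,0],[0,-1,-9,0],[0,-1,-12,0],[0,-1,-14,0],[0,-1,-16,0],[0,-1,-18,0],[0,-1,-20,0]]'
python3 -m jog '[[0,0,-1,0],[0,0,-2,0],[0,0,-3,0],[0,0,-4,0],[0,0,-5,0],[0,0,-6,0],[0,0,-7,0],[0,0,-8,0]]'
python3 - <<'E'
from h import *
d=cam("wrist");s=cam("side");c=cam("scene");save(d,"w4")
import pickle;pickle.dump([d,s,c],open("w4.pkl","wb"))
w=d["image"][100:280,150:420]
a=cv2.resize(w,(800,533),interpolation=cv2.INTER_CUBIC)
cv2.imwrite("pics/w4c.png",a[:,:,::-1]);print(get_state()["position"])
E
```

```text
time: 7.4
position: [0.5003, 0.1858, 0.1639]
tool_rot: [2.221, 2.221, 0.002]
ft_force: [-1.9, -0.5, 2.4]
grip_width: 0.206
time: 8.4
position: [0.5002, 0.1858, 0.1546]
tool_rot: [2.221, 2.222, 0.001]
ft_force: [-1.5, 2.1, 2.4]
grip_width: 0.207
[0.50017008 0.18575382 0.15452388]
```

View pics/w4c.png

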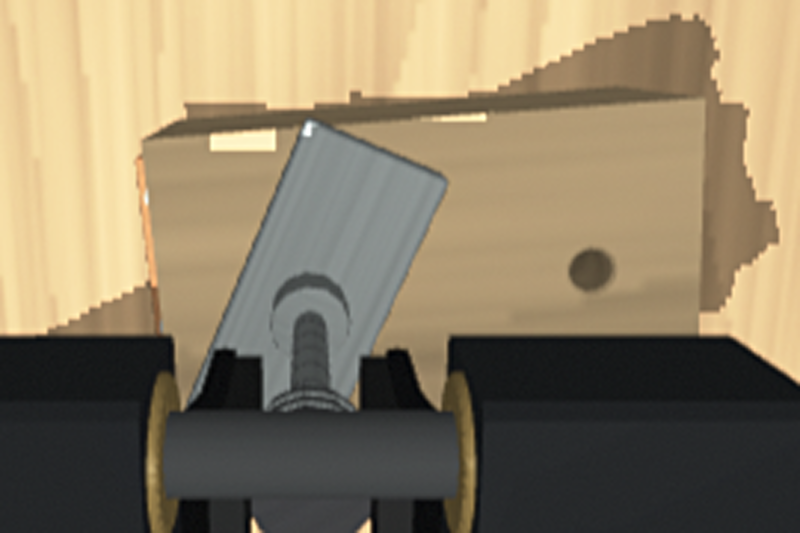

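The bar is on the block and the rod is sliding (force up to +2.4 N). The crop shows bar far corners at (308,122) and (447,180) and the narrow hole at (591,270). I'll check the centring.

```bash
python3 - <<'E'
from h import *
import pickle
d,s,c=pickle.load(open("w4.pkl","rb"))
f=lambda x,y:(150+(x+.5)/2.963-.5,100+(y+.5)/2.963-.5)
a,b=onz(d,*f(308,122),.084),onz(d,*f(447,180),.084)
w=b-a;print(np.linalg.norm(w)); n=np.array([-w[1],w[0],0])/np.linalg.norm(w)
print("bar",(a+b)/2-45*.001*n, np.degrees(np.arctan2(n[1],n[0])))
h=onz(d,*f(591,270),.07);e=np.array([.0775,.0055,0])*78/77.7
print("narrow",h,"bore",h-e)
# block far long edge + right edge corner (top z=.07)
p,q=onz(d,*f(145,140),.07),onz(d,*f(703,97),.07)
x=(q-p)/np.linalg.norm(q-p);print("len",np.linalg.norm(q-p),"ang",np.degrees(np.arctan2(x[1],x[0])))
y=np.array([-x[1],x[0],0]);m=(p+q)/2
print("bore from edge",m-.033*x-.045*y,"narrow",m+.045*x-.045*y)
for n_,k in(("side",s),("scene",c)):
    pass
o=np.hstack([cv2.resize(k["image"][v:v+100,u:u+100],(400,400),interpolation=cv2.INTER_CUBIC) for k,u,v in((s,150,85),(c,290,115))])
cv2.imwrite("pics/sc4.png",o[:,:,::-1])
E
```

```text
0.03803525367986971
bar [0.50024395 0.18334978 0.084     ] 67.62189536642633
narrow [0.57754493 0.19089612 0.07      ] bore [0.4997457  0.18537488 0.07      ]
len 0.14738587559718738 ang 4.439937950799587
bore from edge [0.50054664 0.18456126 0.07      ] narrow [0.57831257 0.19059956 0.07      ]
```

View pics/sc4.png

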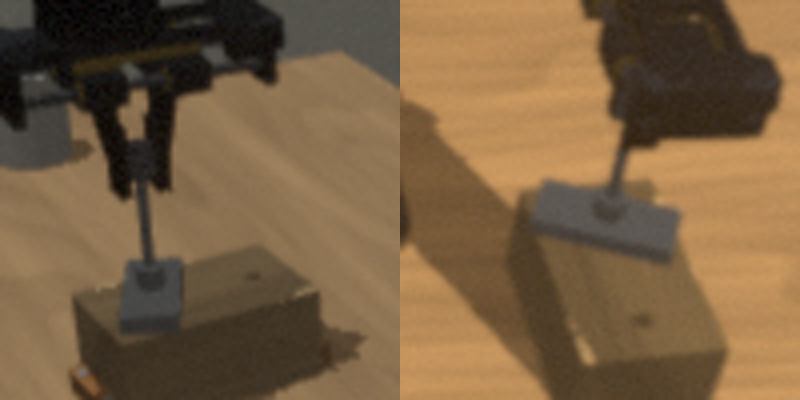

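```bash
python3 - <<'E'
from h import *
import pickle
d,s,c=pickle.load(open("w4.pkl","rb"))
print("bush top",onz(s,187.5,152.5,.1),onz(c,342.3,165.5,.1))
print("narrow",onz(s,150+253/4,85+276/4,.07),onz(c,290+241/4,115+321/4,.07))
E
python3 -m jog '[[0,0,-2,0],[0,0,-4,0],[0,0,-6,0],[0,0,-8,0],[0,0,-10,0],[0,0,-12,0],[0,0,-13,0],[0,0,-14,0]]'
```

```text
bush top [0.49898271 0.17614618 0.1       ] [0.50282671 0.18441415 0.1       ]
narrow [0.57930657 0.18960451 0.07      ] [0.57634472 0.19273639 0.07      ]
time: 9.55
position: [0.5001, 0.1856, 0.1406]
tool_rot: [2.221, 2.221, 0.001]
ft_force: [-0.4, 2.6, 2.9]
grip_width: 0.209
```

```bash
python3 - <<'E'
from h import *
import pickle
d,s,c=pickle.load(open("w4.pkl","rb"))
S=[onz(c,290+(x-400)/4,115+y/4,.084) for x,y in[(540,180),(680,207),(672,250),(532,217)]]
W=[onz(s,150+x/4,85+y/4,.084) for x,y in[(130,262),(183,260),(180,318),(120,318)]]
for P in(S,W):
    P=np.array(P);print(P.mean(0),np.linalg.norm(P-np.roll(P,-1,0),axis=1))
E
```

```text
[0.496605   0.18644151 0.084     ] [0.08987374 0.04034022 0.0884757  0.03547695]
[0.50101023 0.17915888 0.084     ] [0.03740433 0.08800354 0.03988316 0.0845188 ]
```

```bash
cat > chk.py <<'E'
import sys;from bench import *
s=get_state();f=s["ft_force"][2];print("fz",round(f,2),"z",round(s["position"][2],4));sys.exit(f>4.5)
E
python3 -m jog '[[0,0.5,-1,0],[0,1,-2,0],[0,1.5,-3,0],[0,1.5,-4,0],[0,1.5,-5,0],[0,1.5,-6,0],[0,1.5,-7,0],[0,1.5,-8,0]]' && python3 chk.py && python3 -m jog '[[0,0,-0.3,0],[0,0,-0.6,0],[0,0,-0.9,0],[0,0,-1.2,0],[0,0,-1.5,0],[0,0,-1.8,0],[0,0,-2,0],[0,0,-2,0]]' && python3 chk.py && python3 -m jog '[[0,0,-0.3,0],[0,0,-0.6,0],[0,0,-0.9,0],[0,0,-1.2,0],[0,0,-1.5,0],[0,0,-1.8,0],[0,0,-2,0],[0,0,-2,0]]' && python3 chk.py
```

```text
time: 10.55
position: [0.5, 0.186, 0.1324]
tool_rot: [2.222, 2.22, -0.002]
ft_force: [0.3, -3.7, 2.1]
grip_width: 0.206
fz 2.14 z 0.1324False
```

```bash
sed -i 's/sys.exit(f>4.5)/sys.exit(int(f>4.5))/' chk.py
python3 -m jog '[[0,0,-0.3,0],[0,0,-0.6,0],[0,0,-0.9,0],[0,0,-1.2,0],[0,0,-1.5,0],[0,0,-1.8,0],[0,0,-2,0],[0,0,-2,0]]' >/dev/null && python3 chk.py && python3 -m jog '[[0,0,-0.3,0],[0,0,-0.6,0],[0,0,-0.9,0],[0,0,-1.2,0],[0,0,-1.5,0],[0,0,-1.8,0],[0,0,-2,0],[0,0,-2,0]]' >/dev/null && python3 chk.py && python3 -m jog '[[0,0,-0.3,0],[0,0,-0.6,0],[0,0,-0.9,0],[0,0,-1.2,0],[0,0,-1.5,0],[0,0,-1.8,0],[0,0,-2,0],[0,0,-2,0]]' >/dev/null && python3 chk.py && python3 -m jog '[[0,0,-0.3,0],[0,0,-0.6,0],[0,0,-0.9,0],[0,0,-1.2,0],[0,0,-1.5,0],[0,0,-1.8,0],[0,0,-2,0],[0,0,-2,0]]' >/dev/null && python3 chk.py
```

```text
fz 3.25 z 0.1304
fz 2.35 z 0.1284
fz 3.22 z 0.1265
fz 2.84 z 0.1245
```

```bash

python3 -m jog '[[0,0,-0.3,0],[0,0,-0.6,0],[0,0,-0.9,0],[0,0,-1.2,0],[0,0,-1.5,0],[0,0,-1.8,0],[0,0,-2,0],[0,0,-2,0]]' >/dev/null && python3 chk.py && python3 -m jog '[[0,0,-0.3,0],[0,0,-0.6,0],[0,0,-0.9,0],[0,0,-1.2,0],[0,0,-1.5,0],[0,0,-1.8,0],[0,0,-2,0],[0,0,-2,0]]' >/dev/null && python3 chk.py && python3 -m jog '[[0,0,-0.3,0],[0,0,-0.6,0],[0,0,-0.9,0],[0,0,-1.2,0],[0,0,-1.5,0],[0,0,-1.8,0],[0,0,-2,0],[0,0,-2,0]]' >/dev/null && python3 chk.py && python3 -m jog '[[0,0,-0.3,0],[0,0,-0.6,0],[0,0,-0.9,0],[0,0,-1.2,0],[0,0,-1.5,0],[0,0,-1.8,0],[0,0,-2,0],[0,0,-2,0]]' >/dev/null && python3 chk.py
```

```text
fz 2.3 z 0.1224
fz 2.81 z 0.1204
fz 3.96 z 0.1184
fz 1.89 z 0.1164
```

```bash

python3 -m jog '[[0,0,-0.3,0],[0,0,-0.6,0],[0,0,-0.9,0],[0,0,-1.2,0],[0,0,-1.5,0],[0,0,-1.8,0],[0,0,-2,0],[0,0,-2,0]]' >/dev/null && python3 chk.py && python3 -m jog '[[0,0,-0.3,0],[0,0,-0.6,0],[0,0,-0.9,0],[0,0,-1.2,0],[0,0,-1.5,0],[0,0,-1.8,0],[0,0,-2,0],[0,0,-2,0]]' >/dev/null && python3 chk.py && python3 -m jog '[[0,0,-0.3,0],[0,0,-0.6,0],[0,0,-0.9,0],[0,0,-1.2,0],[0,0,-1.5,0],[0,0,-1.8,0],[0,0,-2,0],[0,0,-2,0]]' >/dev/null && python3 chk.py
```

```text
fz 2.21 z 0.1144
fz 2.64 z 0.1124
fz 5.04 z 0.1109
```

Contact is starting (z lagging, fz rising). From here I use finer steps.

```bash

python3 -m jog '[[0,0,-0.2,0],[0,0,-0.4,0],[0,0,-0.6,0],[0,0,-0.6,0],[0,0,-0.6,0],[0,0,-0.6,0],[0,0,-0.6,0],[0,0,-0.6,0]]' 
```

```text
time: 22.55
position: [0.5, 0.1863, 0.1106]
tool_rot: [2.221, 2.22, -0.001]
ft_force: [-1.4, -6.0, 7.1]
grip_width: 0.21
```

```bash

python3 -m jog '[[0,0,-0.2,0],[0,0,-0.4,0],[0,0,-0.6,0],[0,0,-0.8,0],[0,0,-0.8,0],[0,0,-0.8,0],[0,0,-0.8,0],[0,0,-0.8,0]]' 
```

```text
time: 23.55
position: [0.5001, 0.1865, 0.1104]
tool_rot: [2.221, 2.221, -0.001]
ft_force: [-1.4, -5.3, 9.9]
grip_width: 0.211
```

```bash

python3 -m jog '[[0,0,-0.3,0],[0,0,-0.6,0],[0,0,-0.9,0],[0,0,-1.2,0],[0,0,-1.2,0],[0,0,-1.2,0],[0,0,-1.2,0],[0,0,-1.2,0]]' 
python3 -m jog '[[0,0,0,0],[0,0,0,0],[0,0,0,0],[0,0,0,0],[0,0,0,0],[0,0,0,0],[0,0,0,0],[0,0,0,0]]' 
```

```text
time: 24.55
position: [0.5004, 0.1869, 0.1102]
tool_rot: [2.221, 2.22, 0.001]
ft_force: [-4.1, -6.4, 15.2]
grip_width: 0.208
time: 25.55
position: [0.5005, 0.1868, 0.1102]
tool_rot: [2.221, 2.22, 0.001]
ft_force: [-3.8, -6.8, 14.7]
grip_width: 0.208
```

Held about 15 N for over a second, and the slide so far implies a depth of about 47–48 mm, within the allowed range. I'll check centring before releasing.

```bash
python3 - <<'E'
from h import *
import pickle
D=[cam("wrist"),cam("scene"),cam("side")];pickle.dump(D,open("w5.pkl","wb"));d,c,s=D
A=cv2.resize(d["image"][100:250,150:400],(800,480)[:2],interpolation=cv2.INTER_CUBIC)  # x3.2
cv2.imwrite("pics/w5c.png",A[:,:,::-1])
E
```

```text
(no output)
```

View pics/w5c.png

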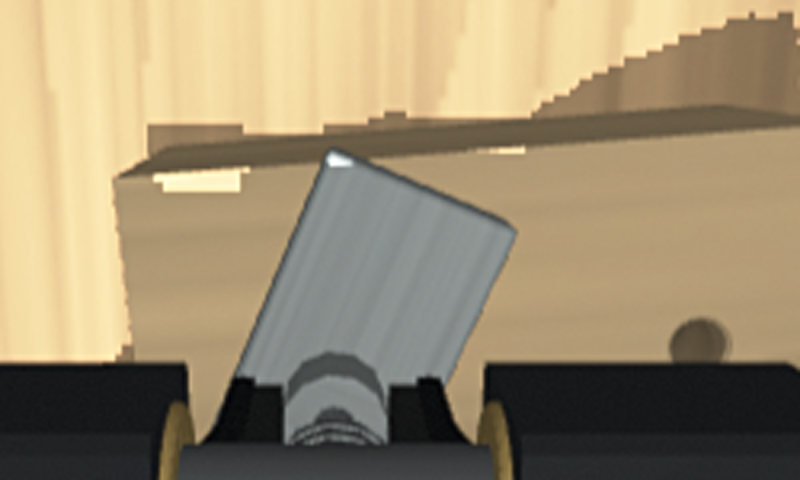

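Bar far corners are at crop (328,153) and (517,230), the narrow hole at (699,344), and the block's back edge runs (115,177)–(800,125).

```bash
python3 - <<'E'
from h import *
import pickle
d,c,s=pickle.load(open("w5.pkl","rb"))
f=lambda x,y:(150+(x+.5)/3.2-.5,100+(y+.5)/3.2-.5)
a,b=onz(d,*f(328,153),.084),onz(d,*f(517,230),.084)
w=b-a;n=np.array([-w[1],w[0],0])/np.linalg.norm(w)
bar=(a+b)/2-.045*n
h=onz(d,*f(699,344),.07);th=np.radians(4.3);bore=h-.078*np.array([np.cos(th),np.sin(th),0])
p,q=onz(d,*f(115,177),.07),onz(d,*f(800,125),.07);x=(q-p)/np.linalg.norm(q-p);y=np.array([-x[1],x[0],0])
b2=p+.042*x-.045*y
print(np.linalg.norm(w),"bar",bar,"bore",bore,b2,"d mm",(bar-bore)[:2]*1e3,(bar-b2)[:2]*1e3)
E
```

```text
0.0389275027706818 bar [0.50046742 0.1839513  0.084     ] bore [0.49977848 0.18558272 0.07      ] [0.50137847 0.18498118 0.07      ] d mm [ 0.68893711 -1.63141935] [-0.91104464 -1.02987975]
```

Offset is about 1.5 mm (limit 5). To be sure the bar sits flat during the press, I'll relieve the lateral load and hold again.

```bash

python3 -m jog '[[-0.3,-0.4,0,0],[-0.6,-0.8,0,0],[-0.9,-1.2,0,0],[-0.9,-1.6,0,0],[-0.9,-1.6,0,0],[-0.9,-1.6,0,0],[-0.9,-1.6,0,0],[-0.9,-1.6,0,0]]' 
python3 -m jog '[[0,0,0,0],[0,0,0,0],[0,0,0,0],[0,0,0,0],[0,0,0,0],[0,0,0,0],[0,0,0,0],[0,0,0,0]]' 
python3 -c "
from h import *
s=get_state();print(s['torque'],R.from_rotvec(s['tool_rot']).as_matrix()[:,2])"
```

```text
time: 26.7
position: [0.5003, 0.1868, 0.1102]
tool_rot: [2.22, 2.221, 0.006]
ft_force: [-1.0, -3.8, 11.8]
grip_width: 0.205
time: 27.7
position: [0.5003, 0.1868, 0.1102]
tool_rot: [2.22, 2.221, 0.006]
ft_force: [-0.9, -3.1, 10.6]
grip_width: 0.206
[-0.76775129  0.3261113  -0.04073325] [ 0.00319994  0.00198311 -0.99999291]
```

```bash

python3 -m jog '[[0,-0.3,-0.3,0],[0,-0.6,-0.6,0],[0,-0.8,-0.9,0],[0,-0.8,-1.2,0],[0,-0.8,-1.2,0],[0,-0.8,-1.2,0],[0,-0.8,-1.2,0],[0,-0.8,-1.2,0]]' 
python3 -m jog '[[0,0,0,0],[0,0,0,0],[0,0,0,0],[0,0,0,0],[0,0,0,0],[0,0,0,0],[0,0,0,0],[0,0,0,0]]' 
```

```text
time: 28.7
position: [0.5004, 0.1866, 0.1101]
tool_rot: [2.22, 2.222, 0.007]
ft_force: [-2.4, -3.0, 17.4]
grip_width: 0.209
time: 29.7
position: [0.5004, 0.1866, 0.1101]
tool_rot: [2.22, 2.222, 0.007]
ft_force: [-2.9, -2.6, 16.7]
grip_width: 0.21
```

Steady 17 N for over a second. Ease to a few N, release, and retreat straight up.

```bash

python3 -m jog '[[0,0,0.4,0],[0,0,0.8,0],[0,0,1.2,0],[0,0,1.6,0],[0,0,2,0],[0,0,2.4,0],[0,0,2.4,0],[0,0,2.4,0]]' 
python3 -m jog '[[0,0,0,0],[0,0,0,0],[0,0,0,0],[0,0,0,0],[0,0,0,0],[0,0,0,0],[0,0,0,0],[0,0,0,0]]' 0.5
python3 -m jog '[[0,0,0,0],[0,0,5,0],[0,0,15,0],[0,0,30,0],[0,0,55,0],[0,0,85,0],[0,0,110,0],[0,0,110,0]]' 0.5
python3 -m jog '[[0,-30,0,0],[0,-70,0,0],[0,-110,0,0],[0,-120,0,0],[0,-120,0,0],[0,-120,0,0],[0,-120,0,0],[0,-120,0,0]]'
python3 - <<'E'
from h import *
import pickle
D=[cam("wrist"),cam("scene"),cam("side")];pickle.dump(D,open("w6.pkl","wb"));d,c,s=D
o=np.hstack([cv2.resize(i,(400,400),interpolation=cv2.INTER_CUBIC) for i in(d["image"][0:180,170:350],s["image"][100:200,140:240])])
cv2.imwrite("pics/f6.png",o[:,:,::-1])
E
```

```text
time: 30.7
position: [0.4998, 0.1866, 0.1103]
tool_rot: [-2.22, -2.223, -0.006]
ft_force: [-0.4, -0.5, 6.0]
grip_width: 0.21
time: 31.7
position: [0.4991, 0.1846, 0.1092]
tool_rot: [2.221, 2.221, 0.0]
ft_force: [-0.4, 0.3, 0.3]
grip_width: 0.749
time: 32.7
position: [0.5007, 0.1853, 0.2225]
tool_rot: [2.22, 2.219, 0.008]
ft_force: [0.1, 0.0, -0.3]
grip_width: 0.75
time: 33.7
position: [0.4991, 0.0655, 0.2191]
tool_rot: [-2.22, -2.223, -0.0]
ft_force: [-0.4, 0.5, 0.3]
grip_width: 0.752
```

View pics/f6.png

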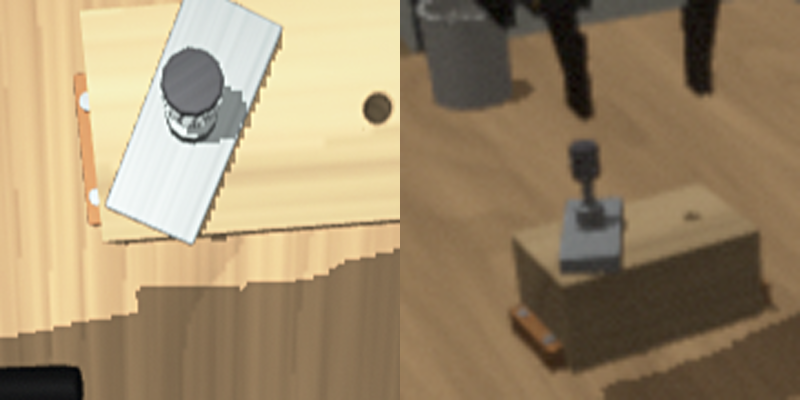

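The gauge stands upright on the block with the rod down, bar near corners at crop (105,206) and (193,244), right edge to (282,29), narrow hole (377,108). Final numbers:

```bash
python3 - <<'E'
from h import *
import pickle
d,c,s=pickle.load(open("w6.pkl","rb"))
f=lambda x,y:(170+(x+.5)/2.2222-.5,(y+.5)/2.2222-.5)
a,b=onz(d,*f(105,206),.084),onz(d,*f(193,244),.084)
w=b-a;n=np.array([-w[1],w[0],0])/np.linalg.norm(w);bar=(a+b)/2+.045*n
e=onz(d,*f(282,29),.084);bar2=(a+e)/2
h=onz(d,*f(377,108),.07);th=np.radians(4.3);bore=h-.078*np.array([np.cos(th),np.sin(th),0])
print(np.linalg.norm(w),np.linalg.norm(e-b),"bar",bar,bar2,"bore",bore,"d",((bar-bore)*1e3)[:2],((bar2-bore)*1e3)[:2])
for z in(.137,.143):print("knob top",z,onz(d,*f(192,80),z))
E
```

```text
0.03905589074970305 0.08729234912727322 bar [0.5001916  0.18421282 0.084     ] [0.49999975 0.18282544 0.084     ] bore [0.49944522 0.18427322 0.07      ] d [ 0.74637912 -0.06040628] [ 0.55453252 -1.44778149]
knob top 0.137 [0.50016404 0.18550916 0.137     ]
knob top 0.143 [0.50014161 0.1841611  0.143     ]
```

Bar, knob and bore agree within about 1.5 mm, and the gauge stands upright. I'm handing in.

```bash
python3 -c "
from bench import *
print(close_job())"
```

```text
the job is handed in; nothing more can be done
None
```

The depth gauge (the bare steel one, not the turquoise or yellow) is standing on the leg block with its rod down the wide bore, and the job is handed in at about 34 s of the 51 s allowed. I got no verdict back.

- **Pressing:** I lowered the rod in small steps until it bottomed out, then held it down with about 15 N for over a second. After easing a sideways load I held about 17 N for another second or more. The highest reading between moves was 17.4 N.
- **Depth:** the rod's travel puts the bore at roughly 47–48 mm. That is good to about 3 mm and near the top of the stated 25–48 mm range.
- **Release:** I eased the push to 6 N, opened the gripper and backed straight up.
- **Last checks:** the wrist camera put the bar's centre 0.7 to 1.6 mm from the bore axis, against a limit of 5 mm. The gauge looked upright and the bar flat in the pictures.
- **Bystanders:** the arm's path kept clear of the tape, screwdriver and jar. I did not measure them again at the end.

**Disagreement:** a rough corner reading from the side camera mid-way gave about 4.6 mm of offset in y. The scene and wrist cameras gave 0.5 to 2 mm, and I trusted those.

**Not measured:** I could not directly measure the rod still touching the floor after release. I infer it from the rod's stiff fit (4 N) being stronger than the rubber's push back (about 3 N).

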